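# Seat the panel meter in its test nest

## Task

Pick the LCD panel meter from among the parts on the bench, lay it display up on the pad in the long rectangular recess of the aluminium test nest, then press it down on the stiff pad until its face is flush with the top of the nest, and let go. Leave it lying level there.

Things in the scene. Friction and masses are not known exactly. Their poses are not given: they have to be found in the camera images.
- meter_center (a point): centre (half-way up) of the black LCD panel meter, 40 x 72 x 21 mm (own x, y, z), 60 g, loose on the bench, display up. Lower 12 mm: body 34 x 64 mm; upper 9 mm: bezel 40 x 72 mm. z points up out of the display, y along the long side. Grip it across x (40 mm) by the bezel, fingertips at least 6 mm above its underside, as they must stay above the nest's top when it is laid in
- nest_recess (a point): centre of the mouth of the rectangular recess, level with the top face, 34 mm above the bench, of the test nest: an aluminium block 100 x 150 x 34 mm, fixed. The recess is 51 mm along this frame's x by 83 mm along y, with a 4 mm chamfer: 5 mm to spare round the meter, long side along y, either way round. z up. Two small round holes lie 65 mm away toward +y
- nest_pad (a joint): travel (m) of the grey pad with brass contacts that is the floor of the recess. At 0 it lies 5 mm below the nest's top; it starts at 0 to 0.003, so a meter laid on it stands 13 to 16 mm proud. It slides straight down under about 6 N, stays where left and stops at 0.016: the meter's face is then flush. Press on the middle of the meter with closed fingertips
There are look-alikes about, which are no part of the job. What is shaped like the part that bears meter_center but yellow is not meant.

How it is judged:
On the way:
1. the meter lies in the recess on the pad, still standing proud of the nest (horizontal distance between meter_center and nest_recess below 0.014 m and z of meter_center in the frame of nest_recess between -0.0055 and 0.0085 m and angle between meter_center's own z axis and vertical below 0.2 rad), for 0.1 s.
At the end, for the whole second after the job is handed in: The meter lies display up and level (within 7 degrees) in the rectangular recess, within 12 mm of its centre and 14 degrees of its long direction, its face within 3 mm of flush with the nest's top, the pad pressed down at least 13 mm and at rest (horizontal distance between meter_center and nest_recess below 0.012 m and z of meter_center in the frame of nest_recess below -0.0075 m and angle between meter_center's own z axis and vertical below 0.12 rad and angle between the y axis of meter_center and the y axis of nest_recess, either way round below 0.25 rad and value of joint nest_pad above 0.013 m and velocity of joint nest_pad below 0.01 m/s); the robot touches nothing.
It also fails if it takes over 40 s, if anything falls off the work surface, if the arm or the gripper's body presses on something with over 40 N, if the wrist force passes 120 N, or if a joint passes its speed limit or range.

## Robot

A 6-joint arm with a two-finger parallel gripper is mounted at the origin on a cart in front of the work surface, level with it; the furniture and walls round the work are solid. World frame = base frame: x ahead of the robot, y to its left, z up, the work surface at z = 0. Lengths are in m, angles in rad, forces in N, time in s.
With the tool pointing down it reaches from about 0.375 to 0.825 m from the base axis. Payload 5.5 kg.
Tool frame: the origin (TCP) lies between the finger pads; the fingertips stand 19 mm ahead of it and the grasp point (between the pads) is the TCP; z points along the fingers, y is the line along which they close (so a half turn about z gives the same grasp; the last joint's range is limited). The gripper opens to 85 mm and grips with 20 to 120 N. Pads are 22 mm wide; open, the fingers measure 114 mm over their backs; the gripper's body (76 mm by 85 mm) begins 54 mm behind the grasp point. The pads swing forward as they close: fully open they stand 13 mm farther back than shut.
Start: joints at [-1.324, 0.314, -0.047, 1.21, 0, 1.571], TCP at [0.147, -0.582, 0.25] pointing down, gripper open.
Joint ranges: [-2.67, 2.67], [-0.69, 1.73], [-1.03, 1.25], [-2.08, 2.16], [-1.42, 1.45], [-3.14, 3.14]. Speed limits (rad/s): [2.39, 2.39, 3.01, 3.14, 3.14, 3.14].

## Interface

Orientations are given as a 3x3 rotation matrix whose columns are the frame's x, y, z axes.
In Python, from station import arm gives the robot as it stands. Calls block until the motion is done:
- arm.goto(position, orientation): joint-space move of the TCP to a pose.
- arm.move_linear(position, frame=None, feed=0.15, max_force=None): straight line of the TCP; frame=None keeps the orientation; feed is the mean speed in m/s. With max_force (N) it stops when the force on the tool has changed by that much, and returns True; else False.
- arm.move_j(angles): joint-space move.
- arm.command_gripper(opening, strength=None): finger opening in m; strength is the grip in N (None keeps the last); returns when the fingers have stopped.
- arm.sleep(seconds).
- arm.ik(position, orientation): joint angles nearest the present ones, or None.
- arm.snapshot(name): name is "scene" or "side" or "wrist"; returns a dict with "frame" (400x640x3 uint8, blue, green, red), "K" (3x3 intrinsics, pixels), "world_from_camera" (4x4, takes a point from camera to world coordinates); the wrist camera has in their place "T_tool_cam" (4x4, takes a point from camera to tool coordinates, whose origin is the TCP and whose axes are the flange's). Camera axes: x right, y down, z forward; pixel columns grow to the right and rows downward; lengths in m; the calibration is good to about 2 mm. A picture is of the moment at which its call begins: read the wrist's pose just before it. There is no depth.
A pose or a line that the arm cannot do raises arm.PlanningError and nothing moves.
- arm.job_done(): hands the job in; it is judged then, once.
Trained networks look in a picture, given as the dict that the camera call returned (one of the last four; its "shot" number tells which), for a name from the list of things; names that differ only in an ending like _2 or _b are one class to them, and where a whole thing is asked for, a point or a joint stands for the part that bears it (a point fixed in the world has none). Each returns a list of dicts, best first, with "confidence" (0 to 1); they miss things now and then, are a little off and sometimes report something else, mostly with a low value. They report only what shows in the picture. A call takes as long as a camera call. They do not tell look-alikes from the thing itself.
- arm.search_frame(picture, name): "location" ([row, column] in pixels, amid what is visible of it).
Readings, each from a call of its own:
- arm.read_time(): time.
- arm.read_q(): joint angles.
- arm.read_dq(): joint speeds.
- arm.read_joint_efforts(): joint torques, N m.
- arm.read_eef_pos(): TCP position.
- arm.read_eef_rot(): TCP orientation.
- arm.read_contact_force(): force on the tool from outside, world axes, zero at the start.
- arm.read_wrist_torque(): the same for the moment, N m.
- arm.read_finger_gap(): finger opening in m.
- arm.read_gripper_force(): force on a finger pad.
Only numpy, scipy, OpenCV 4.12 (cv2) and the standard library are available. Lean on these libraries where they do the work, as an engineer would, in place of code of your own. Each camera call takes 0.05 s, during which the arm holds its last target. There are 200 camera calls.

## Working session

There is one attempt and no reset: what is moved stays moved. The work goes in short steps, each a Python script; the robot and the scene stay as the last script left them, time stands still between calls to the robot, and variables do not carry over. Pictures are saved under pics/ and viewed, at most 10 in all, crops included, and the job is handed in when it is done.

```bash
mkdir -p pics; cat > h.py <<'E'
import numpy as np, cv2
from station import arm
def cam(p):
    return p["K"], p["world_from_camera"] if "world_from_camera" in p else None
def shot(name):
    R=np.array(arm.read_eef_rot()); t=np.array(arm.read_eef_pos())
    p=arm.snapshot(name)
    if name=="wrist":
        T=np.eye(4);T[:3,:3]=R;T[:3,3]=t
        p["W"]=T@np.array(p["T_tool_cam"])
    else: p["W"]=np.array(p["world_from_camera"])
    return p
def ray(p,rc,z):
    d=p["W"][:3,:3]@np.linalg.solve(np.array(p["K"]),[rc[1],rc[0],1.]); o=p["W"][:3,3]
    return o+d*(z-o[2])/d[2]
def down(a):  # tool down, closing axis y at angle a in the world
    y=np.array([np.cos(a),np.sin(a),0]);z=np.array([0,0,-1.]);return np.column_stack([np.cross(y,z),y,z])
E
python3 - <<'E'
from h import *
for n in("scene","side"):
    p=shot(n);cv2.imwrite(f"pics/{n}0.png",p["frame"])
    for k,z in(("meter_center",.0105),("nest_recess",.034),("nest_pad",.028)):
        for d in arm.search_frame(p,k)[:5]: print(n,k,np.round(d["location"]),round(d["confidence"],2),ray(p,d["location"],z).round(3))
E
```

```text
scene meter_center [266. 329.] 0.67 [0.427 0.151 0.011]
scene meter_center [193. 312.] 0.62 [0.565 0.01  0.01 ]
scene nest_recess [143. 378.] 0.69 [ 0.515 -0.195  0.034]
scene nest_pad [138. 381.] 0.68 [ 0.519 -0.221  0.028]
side meter_center [201. 316.] 0.88 [0.559 0.011 0.01 ]
side meter_center [257. 334.] 0.83 [0.432 0.151 0.01 ]
side nest_recess [158. 364.] 0.85 [ 0.516 -0.176  0.034]
side nest_pad [151. 366.] 0.57 [ 0.528 -0.216  0.028]
```

View pics/scene0.png

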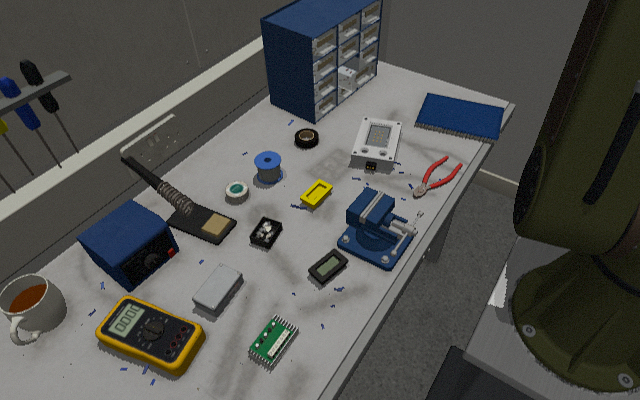

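View pics/side0.png

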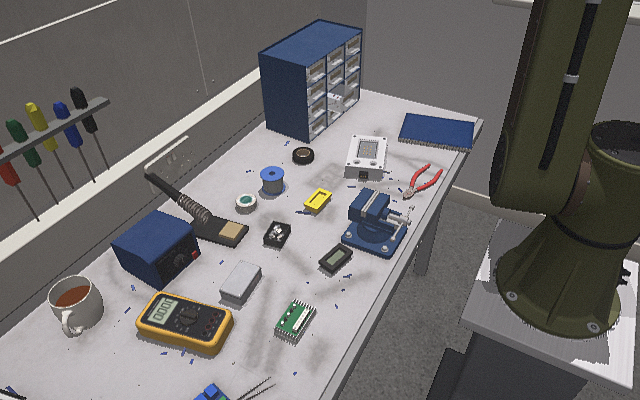

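The black meter shows at about (row 266, col 327) in the scene picture and the yellow look-alike at (193, 316). The nest is the pale block at (143, 378), with its two holes on the side nearer the meter. Next are close looks with the wrist camera.

```bash
python3 - <<'E'
from h import *
def go(pos):
    for a in (0,np.pi):
        q=arm.ik(pos,down(a)); print(a,None if q is None else np.round(q,2))
    arm.goto(pos,down(0)) if arm.ik(pos,down(0)) is not None else arm.goto(pos,down(np.pi))
for n,k,pos,zs in(("nest","nest_recess",[.515,-.19,.25],.034),("meter","meter_center",[.43,.15,.22],.0105)):
    go(pos); p=shot("wrist"); cv2.imwrite(f"pics/w_{n}.png",p["frame"]); np.savez(f"{n}.npz",W=p["W"],K=p["K"])
    if n=="nest": print(np.round(p["T_tool_cam"],3))
    for d in arm.search_frame(p,k)[:3]: print(k,np.round(d["location"]),round(d["confidence"],2),ray(p,d["location"],zs).round(4))
print(arm.read_time())
E
```

```text
0 [-0.35  0.22 -0.17  1.18  0.    1.22]
3.141592653589793 [-0.35  0.22 -0.17  1.18  0.   -1.92]
[[-0.001 -0.948 -0.318  0.082]
 [ 1.    -0.001  0.     0.   ]
 [-0.    -0.318  0.948 -0.124]
 [ 0.     0.     0.     1.   ]]
nest_recess [185. 328.] 0.8 [ 0.5239 -0.2039  0.034 ]
0 [ 0.34  0.06 -0.43  1.08  0.    1.91]
3.141592653589793 [ 0.34  0.06 -0.43  1.08  0.   -1.24]
meter_center [282. 402.] 0.82 [0.539  0.0029 0.0105]
meter_center [171. 320.] 0.64 [0.43   0.1548 0.0105]
meter_center [358. 387.] 0.56 [ 0.5289 -0.1264  0.0105]
3.8667
```

View pics/w_nest.png

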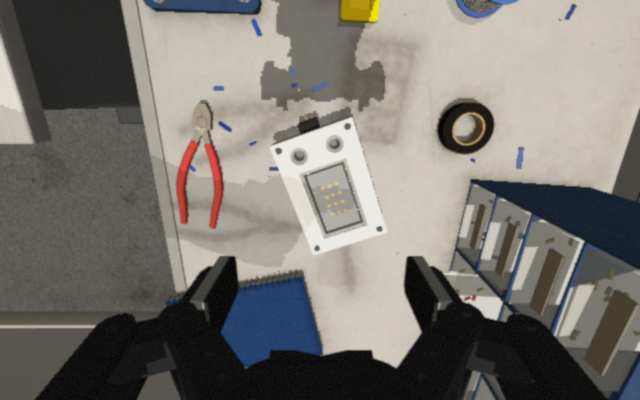

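View pics/w_meter.png

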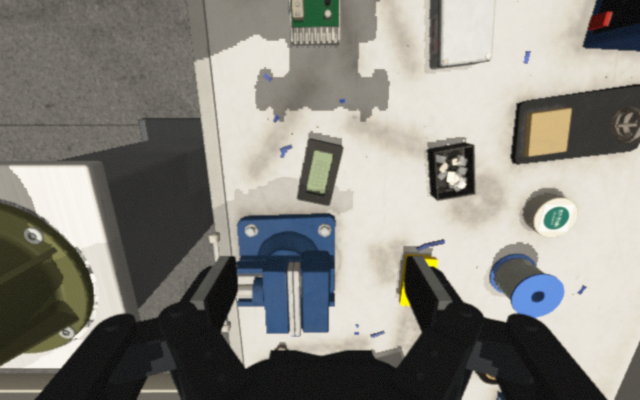

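The nest picture shows the white block with the recess centred at about (198, 333), and its holes at (157, 299) and (143, 334). The meter picture shows the black meter at (170, 320), slightly tilted, with the vise below it. Now I'll fit rectangles to both.

```bash
python3 - <<'E'
from h import *
def rectify(n,z,c,s=2000,w=.1):  # top view of plane z, 0.5 mm/pixel ; cols=x, rows=y
    f=np.load(n+".npz");W,K=f["W"],f["K"];img=cv2.imread(f"pics/w_{n}.png")
    N=int(2*w*s);g=np.mgrid[0:N,0:N];P=np.stack([c[0]-w+g[1]/s,c[1]-w+g[0]/s,np.full((N,N),z)],-1)
    C=(P-W[:3,3])@W[:3,:3];u=C@K.T;u=(u[...,:2]/u[...,2:]).astype(np.float32)
    return cv2.remap(img,u[...,0],u[...,1],cv2.INTER_LINEAR)
out=[]
for n,z,c,w in(("meter",.021,(.43,.155),.1),("nest",.034,(.524,-.204),.1)):
    im=rectify(n,z,c);g=cv2.cvtColor(im,cv2.COLOR_BGR2GRAY)
    m=(g<75 if n=="meter" else g>195).astype(np.uint8)
    cs,h=cv2.findContours(m,cv2.RETR_CCOMP,cv2.CHAIN_APPROX_NONE)
    for k in cs:
        r=cv2.minAreaRect(k);(x,y),(a,b),t=r
        if a*b>3000 and max(abs(x-200),abs(y-200))<110:
            print(n,np.round([c[0]-w+x/2000,c[1]-w+y/2000],4),np.round([a/2,b/2],1),round(t,1))
            cv2.drawContours(im,[cv2.boxPoints(r).astype(int)],0,(0,0,255),1)
    out.append(im)
cv2.imwrite("pics/rect.png",np.hstack(out))
E
```

```text
meter [0.4294 0.1555] [70.4 37.4] 77.5
meter [0.4294 0.1566] [50.8 26.6] 78.7
meter [0.3905 0.1013] [112.    9.1] 0.3
nest [ 0.5238 -0.215 ] [178.  199.5] 90.0
nest [ 0.5311 -0.2237] [59.2 90.9] 19.4
```

View pics/rect.png

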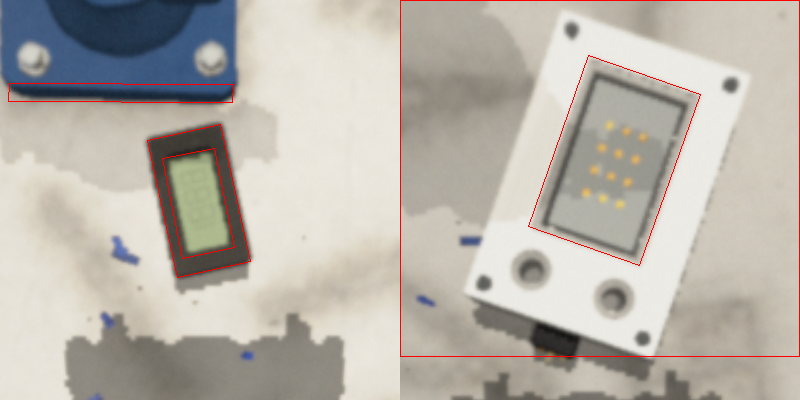

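Both fits agree with the stated sizes. The meter is at (0.429, 0.1555) with its short axis at −12.2°. The recess is at (0.531, −0.224) with its short axis at 19.4°, and the holes 65 mm along +y confirm it. Next I'll grasp and carry.

```bash
python3 - <<'E'
from h import *
M=[.4294,.1558];A=down(np.radians(-12.2));B=down(np.radians(19.4));N=[.5311,-.2237]
arm.command_gripper(.064,40)
arm.goto(M+[.09],A)
print("hit",arm.move_linear(M+[.026],feed=.08,max_force=8),arm.read_eef_pos())
arm.command_gripper(.0,40)
print(arm.read_finger_gap(),arm.read_gripper_force())
arm.move_linear(M+[.2],feed=.2)
print(arm.read_finger_gap(),arm.read_gripper_force(),arm.read_time())
arm.goto(N+[.2],B)
arm.move_linear(N+[.085],feed=.15)
p=shot("wrist");cv2.imwrite("pics/carry.png",p["frame"]);q=shot("side");cv2.imwrite("pics/carry_s.png",q["frame"])
print(arm.read_time(),arm.read_contact_force(),arm.read_finger_gap())
E
```

```text
hit False [0.42982754 0.15596003 0.02642877]
0.038944081242758874 40.621288418769836
0.03900667165970291 40.26964545249939 7.1083
9.5833 [ 0.23995458  0.58849638 -0.54636055] 0.038701492204451
```

View pics/carry.png

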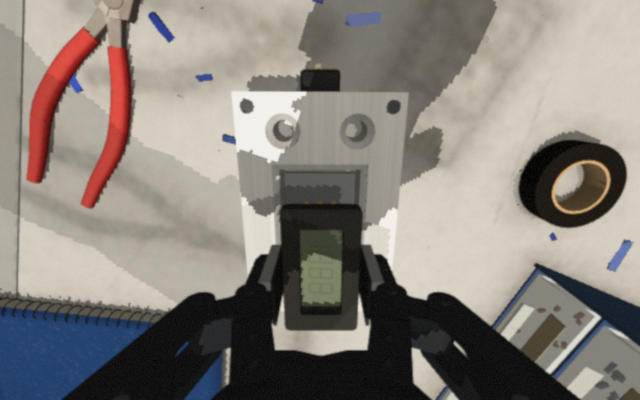

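The meter is held level and square between the fingers, centred on column 321. The nest below is centred on column 320 and aligned. Lowering now.

```bash
python3 - <<'E'
from h import *
N=[.5311,-.2237]
arm.move_linear(N+[.066],feed=.08)
print("hit",arm.move_linear(N+[.049],feed=.03,max_force=3),arm.read_eef_pos(),arm.read_contact_force())
arm.command_gripper(.058)
arm.sleep(.2)
arm.move_linear(N+[.14],feed=.15)
p=shot("wrist");cv2.imwrite("pics/laid.png",p["frame"]);np.savez("laid.npz",W=p["W"])
print([(np.round(d["location"]),ray(p,d["location"],.045).round(4)) for d in arm.search_frame(p,"meter_center")[:2]],arm.read_time())
E
```

```text
hit True [ 0.53111233 -0.22372972  0.05367658] [-0.12521178 -0.14025982 -0.53290112]
[(array([207., 323.]), array([ 0.5321, -0.2205,  0.045 ]))] 11.7583
```

View pics/laid.png

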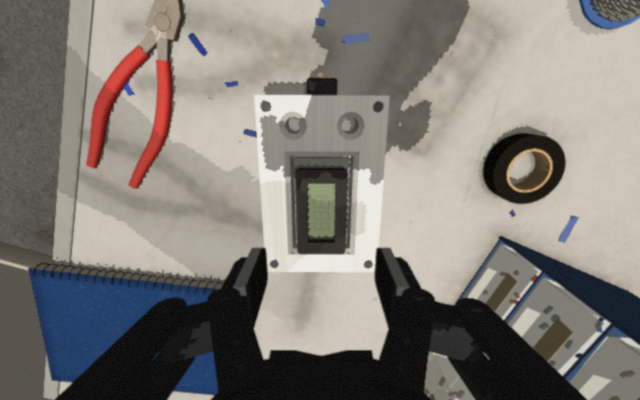

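The meter lies square in the recess, at about (210, 321), still proud and clear on all sides. Now I'll press it with closed fingertips.

```bash
python3 - <<'E'
from h import *
N=[.5313,-.2232]
arm.command_gripper(0.0,30)
arm.move_linear(N+[.075],feed=.12)
print("hit1",arm.move_linear(N+[.055],feed=.03,max_force=3),arm.read_eef_pos())
print("hit",arm.move_linear(N+[.046],feed=.02,max_force=25),arm.read_eef_pos(),arm.read_contact_force())
arm.sleep(.3)
print(arm.read_eef_pos(),arm.read_contact_force())
arm.move_linear(N+[.14],feed=.12)
p=shot("wrist");cv2.imwrite("pics/pressed.png",p["frame"])
print(arm.read_contact_force(),arm.read_time())
E
```

```text
hit1 True [ 0.5315899  -0.22334906  0.06487414]
hit True [ 0.53129935 -0.22317794  0.05299406] [-2.74736729 -0.0817364   8.44404109]
[ 0.5313035  -0.22318972  0.05304893] [-1.46256327  0.55401678  7.56652884]
[-0.25485542 -0.13372036 -0.72987544] 15.3833
```

View pics/pressed.png

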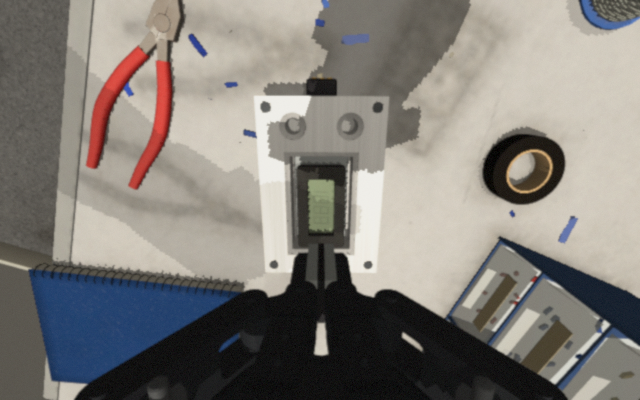

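The press stopped hard at TCP z = 0.053, which puts the tips at 0.034, flush with the nest's top. The picture shows the meter level and centred in the recess at about (205, 321), and the gripper is clear, so I'm handing it in.

```bash
python3 -c "
from station import arm
print(arm.job_done())"
```

```text
the job is handed in; nothing more can be done
None
```

The black LCD meter is in the nest recess, display up and level, pressed down until its face was flush with the nest's top; I let go and handed the job in after about 15 s of robot time, and no verdict came back.

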